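Make up two plumbing orders at the shop counter

ROBOT

A 6-joint arm with a two-finger parallel gripper is mounted at the origin on the work surface. World frame = base frame: x ahead of the robot, y to its left, z up, the work surface at z = 0. Lengths are in mm, angles in rad, forces in N, time in s.
With the tool pointing down it reaches from about 425 to 950 mm from the base axis. Payload 14.7 kg.
Tool frame: the origin (TCP) lies midway between the tips of the shut fingers; the grasp point (between the pads) lies 19 mm behind it; z points along the fingers, y is the direction in which the jaws open and shut (so a half turn about z gives the same grasp; the last joint's range is limited). The gripper opens to 85 mm and grips with 20 to 120 N. Pads are 22 mm wide; open, the fingers measure 114 mm over their backs; the gripper's body (76 mm by 85 mm) begins 54 mm behind the grasp point. The pads swing forward as they close: fully open they stand 13 mm farther back than shut.
Start: joints at [1.127, 0.48, 1.596, -0, 1.065, -0.047], TCP at [251.181, 599.5, 231.297] pointing down, gripper open.
Joint ranges: [-2.75, 2.75], [-0.82, 2.05], [0.23, 2.67], [-1.56, 4.7], [0.09, 2.69], [-2.92, 2.92]. Speed limits (rad/s): [1.89, 1.89, 2.39, 3.01, 3.01, 3.01].

INTERFACE

Orientations are given as a rotation vector (axis times angle).
In Python, from cell import observe, capture, camera_info, job_done gives the robot as it stands.
- The arm moves only by the tool carry_out, never from a script. Its argument "series" is a list that holds one entry, the list of rows, each a list of 4 numbers: the shift along the tool's x, y, z in cm, then the turn about the tool's z in degrees. In form: [[[dx, dy, dz, yaw], ...]]. A call has 1 to 20 rows; each row is the pose to reach, as a shift and turn from the pose commanded when the call began, along the tool's axes at that moment; what a row does not reach only later rows make up. A row lasts 1/10 s, in which the tool goes at most 50 mm and 8.59 degrees, less where a joint would pass 70% of its speed; a pose out of reach is approached as far as the arm can. A call with a gripper value outside its range is refused whole. "fingers" is the closure, from -1 (fully open) to 1 (shut), set as the call begins (left out, the last holds). The fingers move at their own pace and stop on an object; "squeeze" is the grip in N (left out, the last holds). Time passes only in rows, so rows that repeat a pose let the fingers close. It gives the time, the measured TCP pose, the force and the opening at its end, in the units of the state.
- observe(): the state, without advancing time (a new reading comes with each control period).
- capture(name): name is "side" or "top" or "wrist"; returns the picture (384x512x3 uint8, red, green, blue); there is no depth.
- camera_info(name): a dict with "intrinsics" (3x3 intrinsics, pixels), "cam_to_world" (4x4, takes a point from camera to world coordinates); the wrist camera has in their place "tool_from_camera" (4x4, takes a point from camera to tool coordinates, whose origin is the TCP and whose axes are the flange's). Camera axes: x right, y down, z forward; pixel columns grow to the right and rows downward; lengths in mm; the calibration is good to about 2 mm. A picture is of the moment at which its call begins: read the wrist's pose just before it. camera_info takes no time and is no camera call.
- job_done(): hands the job in, once; it reports no verdict.
The state is a dict: "time": time; "q": joint angles; "joint_velocities": joint speeds; "effort": joint torques, N m; "eef_pos": TCP position; "ee_rot": TCP orientation; "wrist_force": force on the tool from outside, world axes, zero at the start; "torque": the same for the moment, N m; "grip_width": finger opening in mm.
Only numpy, scipy, OpenCV 4.12 (cv2) and the standard library are available. Lean on these libraries where they do the work, as an engineer would, in place of code of your own. Each camera call takes 0.05 s, during which the arm holds its last target. There are 200 camera calls.

TASK

Make up two customers' orders from the white pipe fittings on the counter, one fitting to a compartment, each lying flat on the compartment's floor the same way up as it is now. The three-compartment tray gets the tee in the middle, with the large elbow and the open coupling on either side of it (whichever way round); the two-compartment tray gets the small elbow and the ball valve, one in each. Set the fittings down rather than dropping them, leave the end cap where it is, and do not disturb the tin and the cup.

Things in the scene. Friction and masses are not known exactly. Their poses are not given: they have to be found in the camera images.
- tee: white PVC tee lying flat: run 82 mm long along x, branch from its middle along +y, both 36 mm in diameter with dark bores. From above 82 (x) x 65 (y) mm, 36 mm high. Origin: underside, centre of that rectangle; run axis at y = -14.5, branch mouth at y = +32.5 mm, axes 18 mm up. Grip the branch across x at x = 0, y = +20 mm. About 80 g.
- elbow_large: the larger of two white PVC elbows, lying flat as an L: sockets 36 mm in diameter, from above 72 x 72 mm, 36 mm high. Origin: underside, centre of that square. The corner (socket axes cross) is at x = y = -18 mm; one socket runs along +x, the other along +y, mouths at +36 mm, axes 18 mm up. Grip the +x socket across y at x = +20, y = -18 mm, or likewise the other. About 70 g.
- elbow_small: the smaller of two white PVC elbows, lying flat as an L: sockets 26 mm in diameter, from above 57 x 57 mm, 26 mm high. Origin: underside, centre of that square. The corner (socket axes cross) is at x = y = -15.5 mm; one socket runs along +x, the other along +y, mouths at +28.5 mm, axes 13 mm up. Grip the +x socket across y at x = +14.5, y = -15.5 mm, or likewise the other. About 40 g.
- valve: white PVC ball valve, flat grey lever on top: a block 36 x 38 x 38 mm (x, y, z) with a 33 mm socket at either end, 84 mm long over all along x. The lever is fixed, 14 mm wide, from x = -12 to +44 mm, its top 47 mm up. Origin: centre of the block's underside, on which it stands. Grip the block across y (38 mm). About 120 g.
- coupling: straight white PVC coupling: a plain tube standing on end, 38 mm in outside diameter, 29 mm bore open right through, 50 mm high. Origin: centre of its underside. Grip it across the outside. About 50 g.
- endcap: white PVC end cap standing mouth down: 43 mm in diameter, 32 mm high, closed domed top (no hole seen from above). Origin: centre of its underside. It belongs to neither order and stays where it is.
- tray3: long cardboard-brown order tray with THREE compartments in a row, open at the top, 316 x 118 mm outside. Each compartment is 100 mm (along x) by 110 mm (along y) inside; their centres are at x = -104, 0 and +104 mm, y = 0. Walls and floor 4 mm thick; rim 26 mm, inner floor 4 mm above the counter. Origin: centre of the underside; x along its length. Fixed to the counter.
- tray2: shorter cardboard-brown order tray with TWO compartments, open at the top, 212 x 118 mm outside. Each compartment is 100 mm (along x) by 110 mm (along y) inside; their centres are at x = -52 and +52 mm, y = 0. Walls and floor 4 mm thick; rim 26 mm, inner floor 4 mm above the counter. Origin: centre of the underside; x along its length. Fixed to the counter.
- tin: bystander: upright metal tin of pipe cement with a paper label, 68 mm in diameter, 95 mm high, beside the work. Origin: centre of its underside. Not to be disturbed.
- cup: bystander: white ceramic cup, 72 mm in diameter, 85 mm high, beside the work. Origin: centre of its underside. Not to be disturbed.
There are look-alikes about, which are no part of the job. Leave any brown or red look-alike of the valve alone.

How it is judged (in metres and radians):
At the end, for the whole second after the job is handed in: Each fitting is in its compartment (origin within 40 mm along and 45 mm across of the centre), on the floor within about 5 mm, upright within 0.12 rad, at rest, released: tee mid, large elbow and coupling outer; small elbow and valve in the other tray. End cap moved under 25 mm (x of tee in the frame of tray3 between -0.04 and 0.04 m and y of tee in the frame of tray3 between -0.045 and 0.045 m and (((x of elbow_large in the frame of tray3 between 0.064 and 0.144 m and y of elbow_large in the frame of tray3 between -0.045 and 0.045 m) and (x of coupling in the frame of tray3 between -0.144 and -0.064 m and y of coupling in the frame of tray3 between -0.045 and 0.045 m)) or ((x of elbow_large in the frame of tray3 between -0.144 and -0.064 m and y of elbow_large in the frame of tray3 between -0.045 and 0.045 m) and (x of coupling in the frame of tray3 between 0.064 and 0.144 m and y of coupling in the frame of tray3 between -0.045 and 0.045 m))) and (((x of elbow_small in the frame of tray2 between 0.012 and 0.092 m and y of elbow_small in the frame of tray2 between -0.045 and 0.045 m) and (x of valve in the frame of tray2 between -0.092 and -0.012 m and y of valve in the frame of tray2 between -0.045 and 0.045 m)) or ((x of elbow_small in the frame of tray2 between -0.092 and -0.012 m and y of elbow_small in the frame of tray2 between -0.045 and 0.045 m) and (x of valve in the frame of tray2 between 0.012 and 0.092 m and y of valve in the frame of tray2 between -0.045 and 0.045 m))) and z of tee in the frame of tray3 between -0.002 and 0.009 m and angle between each of tee, elbow_large, coupling, elbow_small, valve's own z axis and vertical below 0.12 rad and linear speed of each of tee, elbow_large, coupling, elbow_small, valve below 0.02 m/s and angular speed of each of tee, elbow_large, coupling, elbow_small, valve below 0.2 rad/s and contact force between the fingers and tee below 0.05 N and z of elbow_large in the frame of tray3 between -0.002 and 0.009 m and contact force between the fingers and elbow_large below 0.05 N and z of coupling in the frame of tray3 between -0.002 and 0.009 m and contact force between the fingers and coupling below 0.05 N and z of elbow_small in the frame of tray2 between -0.002 and 0.009 m and contact force between the fingers and elbow_small below 0.05 N and z of valve in the frame of tray2 between -0.002 and 0.009 m and contact force between the fingers and valve below 0.05 N and distance of endcap from where it was at the start of the episode below 0.025 m); the robot touches nothing.
It fails at once if a fitting is dropped or thrown (moves faster than 0.8 m/s with no finger on it) ((linear speed of tee above 0.8 m/s and contact force between the fingers and tee below 0.01 N) or (linear speed of elbow_large above 0.8 m/s and contact force between the fingers and elbow_large below 0.01 N) or (linear speed of coupling above 0.8 m/s and contact force between the fingers and coupling below 0.01 N) or (linear speed of elbow_small above 0.8 m/s and contact force between the fingers and elbow_small below 0.01 N) or (linear speed of valve above 0.8 m/s and contact force between the fingers and valve below 0.01 N)).
It fails at once if the end cap is moved more than 25 mm or tipped (distance of endcap from where it was at the start of the episode above 0.025 m or angle between endcap's own z axis and vertical above 0.35 rad).
It fails at once if the tin is moved more than 25 mm or tipped (distance of tin from where it was at the start of the episode above 0.025 m or angle between tin's own z axis and vertical above 0.35 rad).
It fails at once if the cup is moved more than 25 mm or tipped (distance of cup from where it was at the start of the episode above 0.025 m or angle between cup's own z axis and vertical above 0.35 rad).
It also fails if it takes over 125 s, if anything falls off the work surface, if the arm or the gripper's body presses on something with over 40 N, if the wrist force passes 120 N, or if a joint passes its speed limit or range.

## Working session

There is one attempt and no reset: what is moved stays moved. The work goes in short steps, Python scripts to look and compute and a tool call to move; the robot and the scene stay as the last step left them, time stands still between calls to the robot, and variables do not carry over. Pictures are saved under pics/ and viewed, about 12 in all and at most 16, crops included, and the job is handed in when it is done.

Besides the shell and the picture viewer there is one more tool, called as name(argument=value, ...), one argument or row to a line, values as JSON. carry_out: Moves the arm, as the interface text tells. Its arguments: {"type":"object","properties":{"series":{"type":"array"},"fingers":{"type":"number"},"squeeze":{"type":"number"}},"required":["series"]}

```bash
ls; mkdir -p pics; python3 - <<'E'
from cell import *
import cv2
for n in("top","side"):
    im=capture(n); cv2.imwrite(f"pics/{n}0.png",cv2.resize(im[:,:,::-1],(800,600),interpolation=cv2.INTER_CUBIC)); cv2.imwrite(f"pics/{n}_raw.png",im[:,:,::-1])
    print(n,camera_info(n))
print(camera_info("wrist")); print(observe())
E
```

```text
pics
top {'intrinsics': array([[395.97672266,   0.        , 263.1944777 ],
       [  0.        , 395.97672266, 190.19102501],
       [  0.        ,   0.        ,   1.        ]]), 'cam_to_world': array([[-4.38138495e-03, -9.86612462e-01,  1.63023473e-01,
         3.10357899e+02],
       [-9.99979562e-01,  5.08177615e-03,  3.87949210e-03,
        -5.48534475e+00],
       [-4.65600405e-03, -1.63003144e-01, -9.86614563e-01,
         1.34294286e+03],
       [ 0.00000000e+00,  0.00000000e+00,  0.00000000e+00,
         1.00000000e+00]])}
side {'intrinsics': array([[469.58797528,   0.        , 251.67357152],
       [  0.        , 469.58797528, 184.52652172],
       [  0.        ,   0.        ,   1.        ]]), 'cam_to_world': array([[-9.95843572e-01, -7.15400360e-02,  5.63702360e-02,
         4.33875166e+02],
       [-8.96306403e-02,  6.59775409e-01, -7.46098357e-01,
         1.12335036e+03],
       [ 1.61842078e-02, -7.48049753e-01, -6.63445279e-01,
         1.01478273e+03],
       [ 0.00000000e+00,  0.00000000e+00,  0.00000000e+00,
         1.00000000e+00]])}
{'intrinsics': array([[345.921
[... 490 characters left out ...]
000e+00]])}
{'time': 0.1, 'q': array([ 1.12741252e+00,  4.80775331e-01,  1.59683975e+00, -2.17259836e-05,
        1.06510160e+00, -4.65851431e-02]), 'joint_velocities': array([ 1.56269672e-05, -1.44999340e-03, -2.88650209e-04,  1.17640162e-03,
       -1.64933783e-04,  4.15713645e-04]), 'effort': array([ 1.06312000e-03, -9.52255440e+01, -4.31040895e+01, -2.84759526e-04,
        5.15205465e-03, -8.25333768e-05]), 'eef_pos': array([251.01527376, 599.15435038, 230.72177644]), 'ee_rot': array([-6.19142492e-01, -3.07971865e+00,  1.71999037e-03]), 'wrist_force': array([-0.47577938,  0.64458861, -0.27582321]), 'torque': array([-0.04204955, -0.01116004, -0.05421656]), 'grip_width': 85.09889783244958}
```

View pics/top0.png

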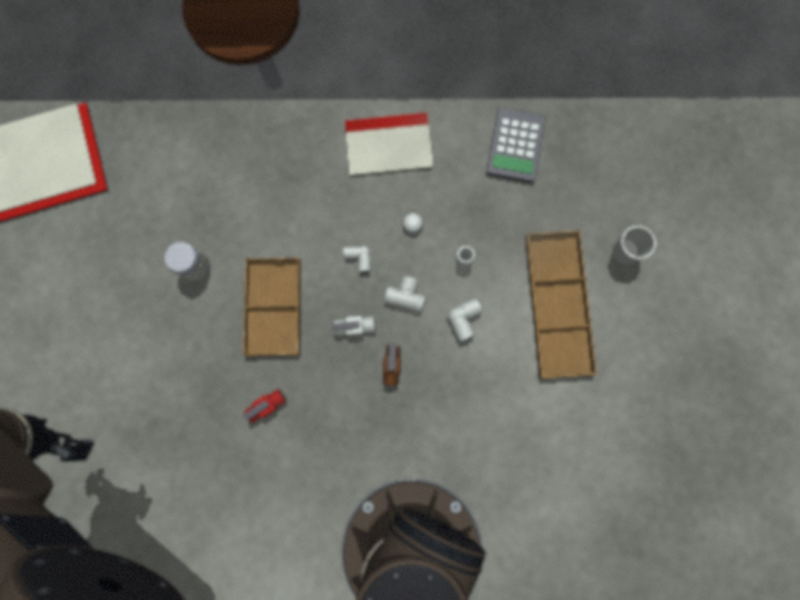

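View pics/side0.png

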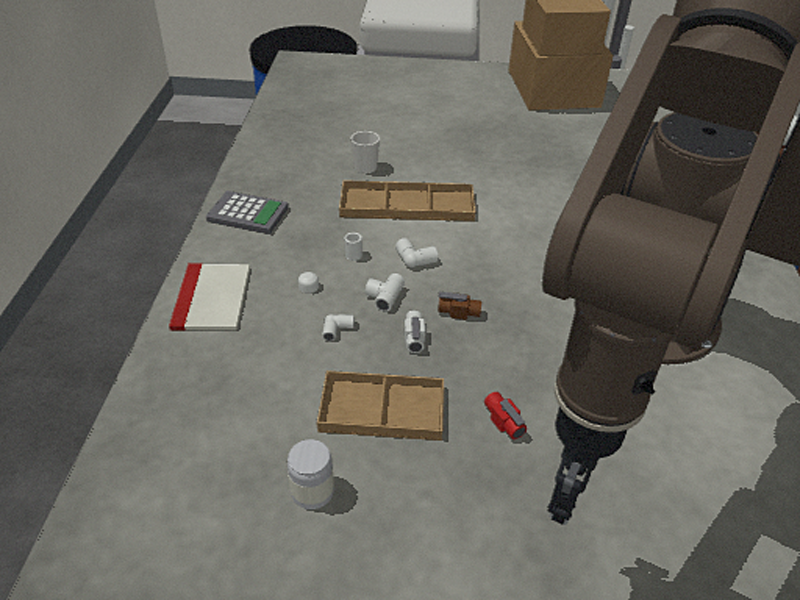

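The top view (800×600) shows tray2 at about (273,308) and tray3 at (560,306). The small elbow is at (358,258), the valve with white body and grey lever at (354,326), the tee at (405,295), the large elbow at (463,320), the coupling with an open bore at (466,255) and the domed end cap at (413,223). The look-alike valves are brown at (392,366) and red at (265,407). The tin is at (181,258) and the cup at (638,243).

```bash
cat > h.py <<'E'
import numpy as np,cv2
from scipy.spatial.transform import Rotation as R
from cell import *
def ray(K,T,u,v,z):
    d=T[:3,:3]@np.linalg.solve(K,[u,v,1.]); o=T[:3,3]; return o+d*(z-o[2])/d[2]
def top(u,v,z):
    c=camera_info("top"); return ray(c["intrinsics"],c["cam_to_world"],u,v,z)
def tool(s):
    T=np.eye(4);T[:3,:3]=R.from_rotvec(s["ee_rot"]).as_matrix();T[:3,3]=s["eef_pos"];return T
def wrist(T,u,v,z):
    c=camera_info("wrist"); return ray(c["intrinsics"],T@c["tool_from_camera"],u,v,z)
E
python3 - <<'E'
from h import *
im=cv2.imread("pics/top_raw.png")
print("4 is")
a=cv2.resize(im[135:225,205:315],None,fx=7,fy=6.6,interpolation=cv2.INTER_CUBIC)
a=cv2.resize(im[135:220,205:315],None,fx=7,fy=7,interpolation=cv2.INTER_CUBIC); cv2.imwrite("pics/c1.png",a)
s=1.5625
for n,p in dict(t2a=(247,259),t2b=(300,259),t2c=(301,356),t2d=(246,357),t3a=(527,235),t3b=(579,232),t3c=(594,375),t3d=(541,380)).items(): print(n,top(p[0]/s,p[1]/s,26).round())
for n,p,z in [("selb",(358,258),26),("valve",(354,326),38),("tee",(405,295),36),("lelb",(463,320),36),("coup",(466,255),50),("cap",(413,223),32),("tin",(181,257),95),("cup",(638,242),85)]: print(n,top(p[0]/s,p[1]/s,z).round())
T=tool(observe()); print(T.round(3))
E
```

```text
4 is
t2a [614. 358.  26.]
t2b [614. 242.  26.]
t2c [402. 235.  26.]
t2d [401. 352.  26.]
t3a [ 665. -255.   26.]
t3b [ 671. -369.   26.]
t3c [ 359. -385.   26.]
t3d [ 350. -273.   26.]
selb [615. 115.  26.]
valve [465. 121.  38.]
tee [531.  13.  36.]
lelb [ 477. -110.   36.]
coup [ 615. -118.   50.]
cap [692.  -5.  32.]
tin [603. 476.  95.]
cup [ 633. -474.   85.]
[[-9.22000e-01  3.86000e-01 -0.00000e+00  2.51015e+02]
 [ 3.86000e-01  9.22000e-01 -1.00000e-03  5.99154e+02]
 [ 0.00000e+00 -1.00000e-03 -1.00000e+00  2.30722e+02]
 [ 0.00000e+00  0.00000e+00  0.00000e+00  1.00000e+00]]
```

View pics/c1.png

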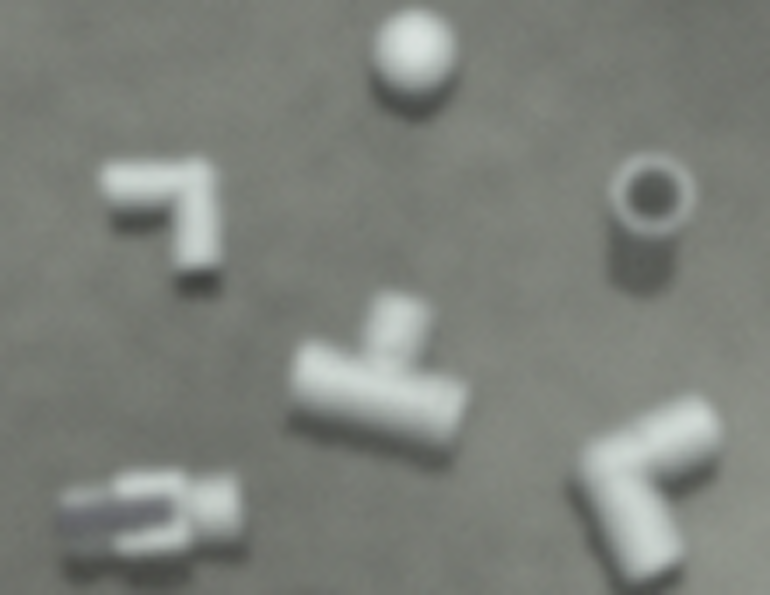

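```bash
cat > plan.py <<'E'
from h import *
P=lambda px,py,z: top(205+(px+.5)/7-.5,135+(py+.5)/7-.5,z)[:2]
ang=lambda d: np.degrees(np.arctan2(d[1],d[0]))
rot=lambda a:np.array([[np.cos(np.radians(a)),-np.sin(np.radians(a))],[np.sin(np.radians(a)),np.cos(np.radians(a))]])
def elbow(c,mx,my,k,z):
    c,mx,my=P(*c,z),P(*mx,z),P(*my,z); yaw=ang(np.exp(1j*0)*0+np.array(mx-c)+rot(-90)@(my-c))
    print("  legs",np.linalg.norm(mx-c).round(),np.linalg.norm(my-c).round(),"between",(ang(my-c)-ang(mx-c))%360); return c+rot(yaw)@[k,k],yaw
a,b,m=P(298,374,18),P(458,412,18),P(403,297,18)
yaw=ang((b-a)/82+rot(-90)@(m-(a+b)/2)/47); print("tee len",np.linalg.norm(b-a),np.linalg.norm(m-(a+b)/2))
obj={"tee":((a+b)/2+rot(yaw)@[0,14.5],yaw)}
obj["le"]=elbow((599,466),(657,567),(708,416),18,18)
obj["se"]=elbow((197,183),(103,183),(196,275),15.5,13)
obj["coup"]=(P(652,195,50),0.)
l=P(55,517,47)-P(172,508,47); print("lever",np.linalg.norm(l)); obj["valve"]=(P(152,511,28),ang(l))
for k,v in obj.items(): print(k,v[0].round(1),round(v[1],1))
E
python3 plan.py
```

```text
tee len 79.77168474406595 48.90191155452322Traceback (most recent call last):
  File "plan.py", line 11, in <module>
    obj["le"]=elbow((599,466),(657,567),(708,416),18,18)
              ~~~~~^^^^^^^^^^^^^^^^^^^^^^^^^^^^^^^^^^^^^
  File "plan.py", line 6, in elbow
    c,mx,my=P(*c,z),P(*mx,z),P(*my,z); yaw=ang(np.exp(1j*0)*0+np.array(mx-c)+rot(-90)@(my-c))
                                           ~~~^^^^^^^^^^^^^^^^^^^^^^^^^^^^^^^^^^^^^^^^^^^^^^^
  File "plan.py", line 3, in <lambda>
    ang=lambda d: np.degrees(np.arctan2(d[1],d[0]))
                             ~~~~~~~~~~^^^^^^^^^^^
TypeError: ufunc 'arctan2' not supported for the input types, and the inputs could not be safely coerced to any supported types according to the casting rule ''safe''
```

carry_out(
  series=[
    [[-3, -5, -1, 0], [-6, -10, -2, 0], [-9, -15, -3, 0], [-12, -20, -4, 0], [-15, -25, -5, 0], [-18, -30, -6, 0], [-21, -35, -7, 0], [-24, -38, -8, 0], [-26, -39, -9, 0], [-26, -39, -9, 0], [-26, -39, -9, 0], [-26, -39, -9, 0], [-26, -39, -9, 0], [-26, -39, -9, 0], [-26, -39, -9, 0]],
  ],
  fingers=-1,
)

```text
time: 1.6
eef_pos: [339.9, 140.0, 321.0]
ee_rot: [-0.617, -3.08, 0.0]
wrist_force: [0.0, -0.3, -0.8]
grip_width: 85.4
```

```bash
sed -i 's/np.exp(1j\*0)\*0+np.array(mx-c)/(mx-c)/' plan.py; python3 plan.py; python3 - <<'E'
from h import *
T=tool(observe()); np.save("T1.npy",T); im=capture("wrist")[:,:,::-1]
cv2.imwrite("pics/w1raw.png",im); im=cv2.resize(im,(800,600),interpolation=cv2.INTER_CUBIC); cv2.imwrite("pics/w1.png",im)
E
```

```text
tee len 79.77168474406595 48.90191155452322
  legs 56.0 58.0 between 85.55203950547245
  legs 46.0 46.0 between 90.17678175806779
lever 55.18408669177906
tee [541.6  11.9] -104.2
le [ 483.3 -115.2] -153.4
se [618.2 119.9] 89.8
coup [ 617.6 -116.3] 0.0
valve [469.4 123.3] 94.1
```

View pics/w1.png

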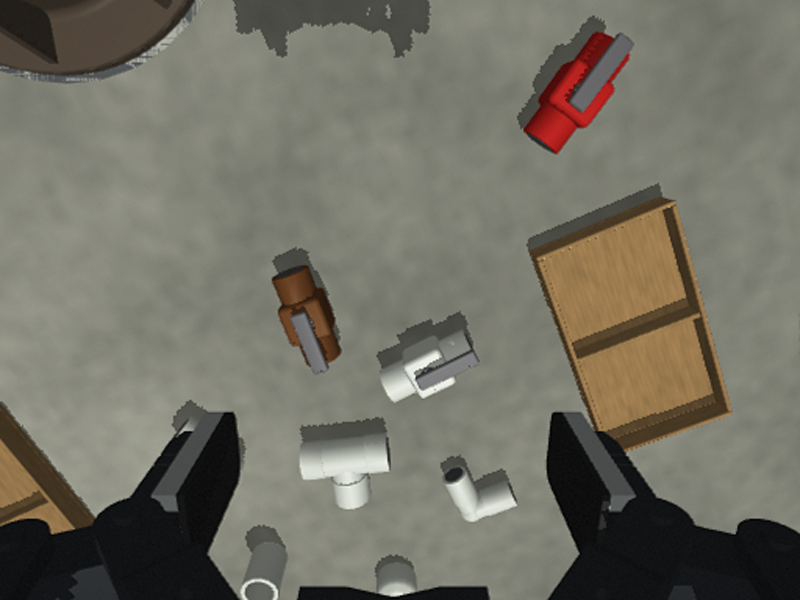

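The wrist view has the white valve at (430,365), tee at (348,460), small elbow at (478,492), coupling ring at (260,590) and tray2 at (630,320). The brown look-alike is at (305,320) and the red one at (580,90). I'll project my pose estimates into it as a check.

```bash
cat > ov.py <<'E'
from plan import *
T=np.load("T1.npy");c=camera_info("wrist");M=np.linalg.inv(T@c["tool_from_camera"]);s=1.5625
def pj(w): p=c["intrinsics"]@(M[:3,:3]@np.array(w,float)+M[:3,3]); return tuple(int(x) for x in ((p[:2]/p[2]+.5)*s).round())
im=cv2.imread("pics/w1.png")
def L(n,pts,z,col=(0,0,255)):
    o,a=obj[n]; q=[pj([*(o+rot(a)@p),z]) for p in pts]; cv2.polylines(im,[np.array(q)],False,col,1)
L("tee",[(-41,-14.5),(41,-14.5)],36);L("tee",[(0,-14.5),(0,32.5)],36)
L("se",[(28.5,-15.5),(-15.5,-15.5),(-15.5,28.5)],26)
L("valve",[(-12,-7),(44,-7),(44,7),(-12,7),(-12,-7)],47);L("valve",[(-42,0),(-18,0)],35)
L("coup",[(19*np.cos(t),19*np.sin(t)) for t in np.linspace(0,6.3,30)],50)
obj["t2"]=(np.array([508,297.]),1.75);L("t2",[(-106,-59),(106,-59),(106,59),(-106,59),(-106,-59)],26)
cv2.imwrite("pics/w1o.png",cv2.resize(im[180:600,220:760],None,fx=1.4,fy=1.4))
E
python3 ov.py
```

```text
tee len 79.77168474406595 48.90191155452322
  legs 56.0 58.0 between 85.55203950547245
  legs 46.0 46.0 between 90.17678175806779
lever 55.18408669177906
tee [541.6  11.9] -104.2
le [ 483.3 -115.2] -153.4
se [618.2 119.9] 89.8
coup [ 617.6 -116.3] 0.0
valve [469.4 123.3] 94.1
```

View pics/w1o.png

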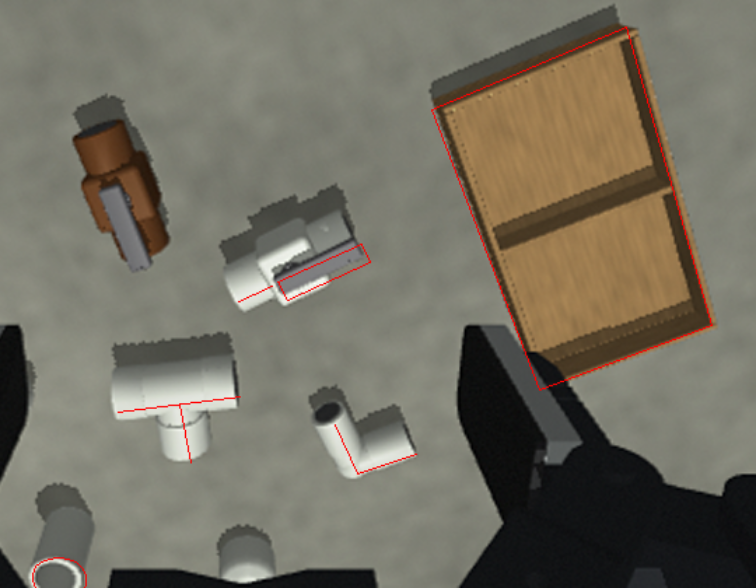

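```bash
cat > wp.py <<'E'
from plan import *
obj["valve"]=(obj["valve"][0]-[4,0],94.1)
t3=(np.array([511,-320.]),3.1); t2=(np.array([508,297.]),1.75)
def pose(o,yaw,g): return o+rot(yaw)@g
#name, grip, psi, zg, tray, comp, target yaw, local shift
J=[("tee",(0,20),165.8,0,t3,0,-86.9,(0,0)),("le",(20,-18),206.6,0,t3,-104,-176.9,(0,8)),("coup",(0,0),183,8,t3,104,0,(0,0)),
("valve",(0,0),94.1,1,t2,-52,91.75,(0,0)),("se",(14.5,-15.5),90,0,t2,52,91.75,(0,6))]
cur=np.array([339.9+.0,140.2,321.3]);psi=157.3
# commanded from start by [-26,-39,-9]
x=np.array([np.cos(np.radians(psi)),np.sin(np.radians(psi))]);y=np.array([x[1],-x[0]])
cur=np.array([*(np.array([251.181,599.5])-260*x-390*y),231.297+90])
def go(lbl,xy,z,ps):
    global cur,psi
    x=np.array([np.cos(np.radians(psi)),np.sin(np.radians(psi))]);y=np.array([x[1],-x[0]])
    d=xy-cur[:2]; m=np.round([d@x/10,d@y/10,(cur[2]-z)/10],1); w=round((psi-ps)*2)/2
    cur=cur+np.array([*(10*m[0]*x+10*m[1]*y),-10*m[2]]); psi-=w
    print(f"{lbl:12s} move {m} yaw {w}  -> cmd {cur.round(1)} psi {psi:.1f} q6~{np.degrees(np.arctan2(cur[1],cur[0]))+90-psi:.0f}")
for n,g,ps,zg,t,cx,ty,sh in J:
    o,a=obj[n]; p=pose(o,a,g)
    go(n+" over",p,140,ps); go(n+" grasp",p,zg,ps); go(n+" lift",p,zg+110,ps)
    po=t[0]+rot(t[1])@[cx,0]; po=pose(po,ty,sh); q=pose(po,ty,g); p2=ps+ty-a if n!="coup" else ps
    go(n+" carry",q,zg+110,p2); go(n+" lower",q,zg+5,p2); go(n+" up",q,140,p2)
E
python3 wp.py | grep move
```

```text
tee over     move [-25.4  -3.7  18.1] yaw -8.5  -> cmd [560.6   7.2 140.3] psi 165.8 q6~-75
tee grasp    move [-0. -0. 14.] yaw 0.0  -> cmd [5.606e+02 7.200e+00 3.000e-01] psi 165.8 q6~-75
tee lift     move [ -0.  -0. -11.] yaw 0.0  -> cmd [560.6   7.2 110.3] psi 165.8 q6~-75
tee carry    move [ -5.1 -32.3   0. ] yaw -17.5  -> cmd [ 530.8 -318.4  110.3] psi 183.3 q6~-124
tee lower    move [-0.  -0.1 10.5] yaw 0.0  -> cmd [ 530.8 -319.4    5.3] psi 183.3 q6~-124
tee up       move [ -0.    0.  -13.5] yaw 0.0  -> cmd [ 530.8 -319.4  140.3] psi 183.3 q6~-124
le over      move [ 6.1 21.5  0. ] yaw -23.5  -> cmd [ 457.6 -108.3  140.3] psi 206.8 q6~-130
le grasp     move [ 0.  0. 14.] yaw 0.0  -> cmd [ 4.576e+02 -1.083e+02  3.000e-01] psi 206.8 q6~-130
le lift      move [  0.   0. -11.] yaw 0.0  -> cmd [ 457.6 -108.3  110.3] psi 206.8 q6~-130
le carry     move [ 15.7 -15.4   0. ] yaw 23.5  -> cmd [ 386.9 -316.5  110.3] psi 183.3 q6~-133
le lower     move [ 0.  -0.  10.5] yaw 0.0  -> cmd [ 386.9 -316.5    5.3] psi 183.3 q6~-133
le up        move [  0.   -0.  -13.5] yaw 0.0  -> cmd [ 386.9 -3
[... 943 characters left out ...]
lower  move [-0.   0.  10.5] yaw 0.0  -> cmd [455.9 295.7   6.3] psi 91.8 q6~31
valve up     move [ -0.    0.  -13.4] yaw 0.0  -> cmd [455.9 295.7 140.3] psi 91.8 q6~31
se over      move [-16.7  17.3   0. ] yaw 2.0  -> cmd [634.  134.2 140.3] psi 89.8 q6~12
se grasp     move [ 0. -0. 14.] yaw 0.0  -> cmd [6.340e+02 1.342e+02 3.000e-01] psi 89.8 q6~12
se lift      move [  0.  -0. -11.] yaw 0.0  -> cmd [634.  134.2 110.3] psi 89.8 q6~12
se carry     move [17.9 -6.6  0. ] yaw -2.0  -> cmd [568.7 313.4 110.3] psi 91.8 q6~27
se lower     move [-0.   0.  10.5] yaw 0.0  -> cmd [568.7 313.4   5.3] psi 91.8 q6~27
se up        move [ -0.    0.  -13.5] yaw 0.0  -> cmd [568.7 313.4 140.3] psi 91.8 q6~27
```

carry_out(
  series=[
    [[-2, -0.3, 1, -1], [-6, -0.9, 4, -3], [-10, -1.5, 7, -5], [-14, -2.1, 10, -7], [-18, -2.7, 13, -8.5], [-22, -3.3, 16, -8.5], [-24.5, -3.6, 17.5, -8.5], [-25.4, -3.7, 18.1, -8.5], [-25.4, -3.7, 18.1, -8.5], [-25.4, -3.7, 18.1, -8.5], [-25.4, -3.7, 20, -8.5], [-25.4, -3.7, 23, -8.5], [-25.4, -3.7, 26, -8.5], [-25.4, -3.7, 29, -8.5], [-25.4, -3.7, 30.5, -8.5], [-25.4, -3.7, 31.5, -8.5], [-25.4, -3.7, 32.1, -8.5], [-25.4, -3.7, 32.1, -8.5], [-25.4, -3.7, 32.1, -8.5], [-25.4, -3.7, 32.1, -8.5]],
  ],
  fingers=-1,
)

```text
time: 3.65
eef_pos: [560.8, 7.0, 1.2]
ee_rot: [0.389, 3.116, 0.0]
wrist_force: [0.3, -0.2, 0.8]
grip_width: 85.3
```

carry_out(
  series=[
    [[0, 0, 0, 0], [0, 0, 0, 0], [0, 0, 0, 0], [0, 0, 0, 0], [0, 0, 0, 0], [0, 0, 0, 0], [0, 0, 0, 0], [0, 0, 0, 0], [0, 0, 0, 0], [0, 0, 0, 0]],
  ],
  fingers=1,
  squeeze=60,
)

```text
time: 4.65
eef_pos: [560.3, 7.0, 0.7]
ee_rot: [0.389, 3.117, 0.0]
wrist_force: [-1.9, -1.2, 9.2]
grip_width: 34.5
```

The tee is gripped at 34.5 mm. Next: lift, carry and lower.

carry_out(
  series=[
    [[0, 0, -1, 0], [0, 0, -3, 0], [0, 0, -6, 0], [0, 0, -9, 0], [0, -1, -10.5, 0], [-0.5, -3, -11, -2], [-1, -6, -11, -4], [-1.5, -9, -11, -6], [-2, -12, -11, -8], [-2.5, -15, -11, -10], [-3, -18, -11, -12], [-3.5, -21, -11, -14], [-4, -24, -11, -16], [-4.5, -27, -11, -17.5], [-4.8, -30, -11, -17.5], [-5, -31.8, -11, -17.5], [-5.1, -32.4, -11, -17.5], [-5.1, -32.4, -11, -17.5], [-5.1, -32.4, -11, -17.5], [-5.1, -32.4, -11, -17.5]],
  ],
)

```text
time: 6.65
eef_pos: [530.1, -318.4, 110.3]
ee_rot: [0.091, -3.14, -0.001]
wrist_force: [-0.2, 0.8, 0.8]
grip_width: 34.2
```

carry_out(
  series=[
    [[0, 0, 1, 0], [0, 0, 3, 0], [0, 0, 5, 0], [0, 0, 7, 0], [0, 0, 8, 0], [0, 0, 9, 0], [0, 0, 9.5, 0], [0, 0, 10, 0], [0, 0, 10.3, 0], [0, 0, 10.5, 0], [0, 0, 10.5, 0], [0, 0, 10.5, 0]],
  ],
)

```text
time: 7.85
eef_pos: [530.1, -319.7, 5.6]
ee_rot: [-0.089, 3.14, -0.0]
wrist_force: [-0.2, -1.2, -0.8]
grip_width: 34.0
```

```bash
python3 - <<'E'
from h import *
im=capture("wrist")[:,:,::-1]; cv2.imwrite("pics/w2.png",im)
E
```

```text
(no output)
```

View pics/w2.png

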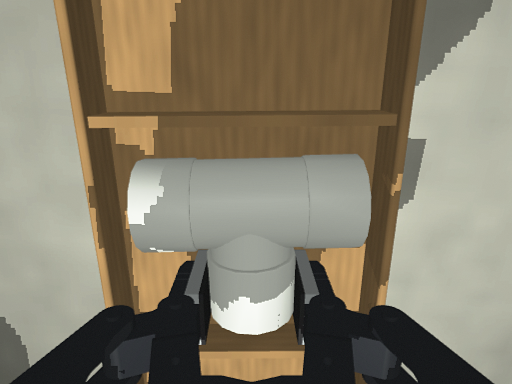

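The wrist view shows the tee centred and square in the middle compartment: run at about (250,203), branch between the pads at (252,285). Fingers are clear of the walls, so I'll open part-way and rise.

carry_out(
  series=[
    [[0, 0, 0, 0], [0, 0, 0, 0], [0, 0, 0, 0], [0, 0, 0, 0], [0, 0, 0, 0], [0, 0, 0, 0], [0, 0, 0, 0], [0, 0, 0, 0]],
  ],
  fingers=-0.15,
)

```text
time: 8.7
eef_pos: [530.0, -319.5, 5.3]
ee_rot: [0.089, -3.14, -0.0]
wrist_force: [0.6, 0.3, -0.4]
grip_width: 49.0
```

carry_out(
  series=[
    [[0, 0, -1, 0], [0, 0, -3, 0], [0, 0, -6, 0], [0, 0, -9, 0], [0, 0, -12, 0], [0, 0, -13.5, 0], [0.6, 2, -13.5, -3], [1.5, 5, -13.5, -7], [2.5, 9, -13.5, -12], [3.7, 13, -13.5, -17], [4.8, 17, -13.5, -22], [5.7, 20, -13.5, -23.5], [6.1, 21.5, -13.5, -23.5], [6.1, 21.5, -13.5, -23.5], [6.1, 21.5, -13.5, -23.5]],
  ],
  fingers=-0.15,
)

```text
time: 10.2
eef_pos: [457.6, -108.9, 140.5]
ee_rot: [-0.727, 3.056, -0.001]
wrist_force: [-0.0, -0.9, 0.4]
grip_width: 49.3
```

carry_out(
  series=[
    [[0, 0, 1, 0], [0, 0, 3, 0], [0, 0, 6, 0], [0, 0, 9, 0], [0, 0, 11, 0], [0, 0, 12.5, 0], [0, 0, 13.5, 0], [0, 0, 14, 0], [0, 0, 14, 0], [0, 0, 14, 0]],
  ],
  fingers=-1,
)

```text
time: 11.2
eef_pos: [457.2, -108.6, 0.6]
ee_rot: [-0.727, 3.056, -0.0]
wrist_force: [-0.0, -0.1, 0.4]
grip_width: 85.6
```

carry_out(
  series=[
    [[0, 0, 0, 0], [0, 0, 0, 0], [0, 0, 0, 0], [0, 0, 0, 0], [0, 0, 0, 0], [0, 0, 0, 0], [0, 0, 0, 0], [0, 0, 0, 0], [0, 0, 0, 0], [0, 0, 0, 0]],
  ],
  fingers=1,
  squeeze=60,
)

```text
time: 12.2
eef_pos: [457.1, -108.4, 0.8]
ee_rot: [-0.727, 3.056, -0.001]
wrist_force: [-0.6, 1.0, 12.8]
grip_width: 34.6
```

carry_out(
  series=[
    [[0, 0, -1, 0], [0, 0, -3, 0], [0, 0, -6, 0], [0, 0, -9, 0], [0, 0, -10.5, 0], [1, -1, -11, 2], [3, -3, -11, 5], [5, -5, -11, 9], [7, -7, -11, 13], [9, -9, -11, 17], [11, -11, -11, 21], [13, -13, -11, 23.5], [14.8, -14.6, -11, 23.5], [15.7, -15.4, -11, 23.5], [15.7, -15.4, -11, 23.5], [15.7, -15.4, -11, 23.5], [15.7, -15.4, -11, 23.5]],
  ],
)

```text
time: 13.9
eef_pos: [386.2, -315.6, 110.4]
ee_rot: [0.091, -3.14, -0.001]
wrist_force: [0.8, 0.3, -1.6]
grip_width: 34.4
```

carry_out(
  series=[
    [[0, 0, 1, 0], [0, 0, 3, 0], [0, 0, 5, 0], [0, 0, 6, 0], [0, 0, 6, 0]],
  ],
)

```text
time: 14.4
eef_pos: [385.4, -315.5, 48.8]
ee_rot: [0.09, -3.138, -0.003]
wrist_force: [0.3, -0.5, -0.8]
grip_width: 34.5
```

```bash
python3 - <<'E'
from h import *
im=capture("wrist")[:,:,::-1]; cv2.imwrite("pics/w3.png",im)
E
```

```text
(no output)
```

View pics/w3.png

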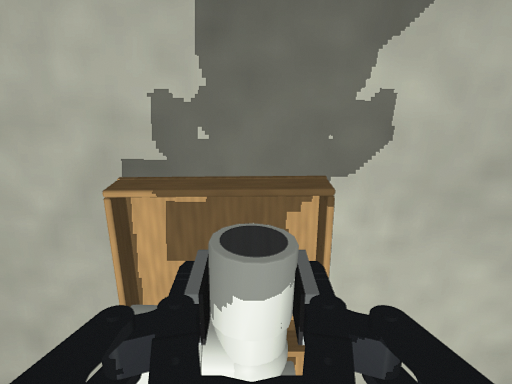

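The gripped socket is at (252,295), square to the compartment with its mouth inside the end wall at (220,187). Lower and release.

carry_out(
  series=[
    [[0, 0, 1, 0], [0, 0, 2, 0], [0, 0, 3, 0], [0, 0, 3.7, 0], [0, 0, 4.2, 0], [0, 0, 4.5, 0], [0, 0, 4.5, 0], [0, 0, 4.5, 0]],
  ],
)

```text
time: 15.25
eef_pos: [386.1, -316.7, 5.3]
ee_rot: [-0.089, 3.14, -0.0]
wrist_force: [-0.5, -0.6, -1.1]
grip_width: 34.3
```

carry_out(
  series=[
    [[0, 0, 0, 0], [0, 0, 0, 0], [0, 0, 0, 0], [0, 0, 0, 0], [0, 0, 0, 0], [0, 0, 0, 0], [0, 0, 0, 0]],
  ],
  fingers=-0.1,
)

```text
time: 15.95
eef_pos: [386.0, -316.6, 5.3]
ee_rot: [-0.089, 3.14, -0.0]
wrist_force: [-0.2, 0.8, -0.0]
grip_width: 47.1
```

carry_out(
  series=[
    [[0, 0, -1, 0], [0, 0, -3, 0], [0, 0, -6, 0], [0, 0, -9, 0], [0, 0, -12, 0], [0, 0, -13.5, 0], [-2, 1.5, -13.5, 0.5], [-5, 4, -13.5, 0.5], [-8, 6, -13.5, 0.5], [-11, 8.5, -13.5, 0.5], [-14, 11, -13.5, 0.5], [-17, 13, -13.5, 0.5], [-20, 15.5, -13.5, 0.5], [-22.5, 17.5, -13.5, 0.5], [-24.2, 18.7, -13.5, 0.5], [-24.2, 18.7, -13.5, 0.5], [-24.2, 18.7, -13.5, 0.5]],
  ],
)

```text
time: 17.65
eef_pos: [616.7, -115.8, 140.6]
ee_rot: [0.077, -3.14, 0.0]
wrist_force: [-0.3, -0.8, -0.2]
grip_width: 47.2
```

carry_out(
  series=[
    [[0, 0, 0, 0], [0, 0, 0, 0], [0, 0, 1, 0], [0, 0, 3, 0], [0, 0, 5, 0], [0, 0, 7, 0], [0, 0, 9, 0], [0, 0, 11, 0], [0, 0, 12.4, 0], [0, 0, 13.2, 0], [0, 0, 13.2, 0], [0, 0, 13.2, 0]],
  ],
  fingers=-1,
)

```text
time: 18.85
eef_pos: [617.2, -116.2, 8.7]
ee_rot: [-0.076, 3.14, -0.0]
wrist_force: [0.1, 0.7, 0.7]
grip_width: 85.3
```

carry_out(
  series=[
    [[0, 0, 0, 0], [0, 0, 0, 0], [0, 0, 0, 0], [0, 0, 0, 0], [0, 0, 0, 0], [0, 0, 0, 0], [0, 0, 0, 0], [0, 0, 0, 0], [0, 0, 0, 0], [0, 0, 0, 0]],
  ],
  fingers=1,
  squeeze=50,
)

```text
time: 19.85
eef_pos: [617.3, -116.1, 9.0]
ee_rot: [-0.076, 3.14, -0.0]
wrist_force: [-2.2, 0.4, 8.0]
grip_width: 37.4
```

carry_out(
  series=[
    [[0, 0, -1, 0], [0, 0, -3, 0], [0, 0, -6, 0], [0, 0, -9, 0], [0, 0, -10.5, 0], [0.1, -1, -11, 0], [0.2, -3, -11, 0], [0.3, -6, -11, 0], [0.5, -9, -11, 0], [0.8, -12, -11, 0], [1, -15, -11, 0], [1.2, -17.5, -11, 0], [1.3, -19, -11, 0], [1.3, -19.8, -11, 0], [1.3, -19.8, -11, 0], [1.3, -19.8, -11, 0]],
  ],
)

```text
time: 21.45
eef_pos: [613.4, -313.6, 118.0]
ee_rot: [0.076, -3.14, -0.001]
wrist_force: [0.6, 0.1, 0.0]
grip_width: 37.3
```

carry_out(
  series=[
    [[0, 0, 1, 0], [0, 0, 3, 0], [0, 0, 5, 0], [0, 0, 7, 0], [0, 0, 8, 0], [0, 0, 9, 0], [0, 0, 9.5, 0], [0, 0, 10, 0], [0, 0, 10.3, 0], [0, 0, 10.5, 0], [0, 0, 10.5, 0], [0, 0, 10.5, 0]],
  ],
)

```text
time: 22.65
eef_pos: [613.7, -314.6, 13.6]
ee_rot: [-0.076, 3.14, -0.0]
wrist_force: [-0.0, -0.6, -1.0]
grip_width: 37.7
```

carry_out(
  series=[
    [[0, 0, 0, 0], [0, 0, 0, 0], [0, 0, 0, 0], [0, 0, 0, 0], [0, 0, 0, 0], [0, 0, 0, 0], [0, 0, 0, 0], [0, 0, 0, 0]],
  ],
  fingers=-0.2,
)

```text
time: 23.45
eef_pos: [613.5, -314.5, 13.3]
ee_rot: [0.076, -3.141, 0.0]
wrist_force: [0.0, -0.2, -0.3]
grip_width: 51.0
```

carry_out(
  series=[
    [[0, 0, -1, 0], [0, 0, -3, 0], [0, 0, -6, 0], [0, 0, -9, 0], [0, 0, -12, 0], [0, 0, -12.7, 0], [0, 0, -12.7, 0]],
  ],
)

```text
time: 24.15
eef_pos: [614.3, -314.9, 142.3]
ee_rot: [-0.076, 3.138, -0.002]
wrist_force: [-0.4, 0.5, -0.8]
grip_width: 51.2
```

```bash
python3 - <<'E'
from h import *
im=capture("top")[:,:,::-1]; im2=capture("side")[:,:,::-1]
a=cv2.resize(im[135:255,205:400],None,fx=4,fy=4,interpolation=cv2.INTER_CUBIC); cv2.imwrite("pics/c2.png",a)
E
```

```text
(no output)
```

View pics/c2.png

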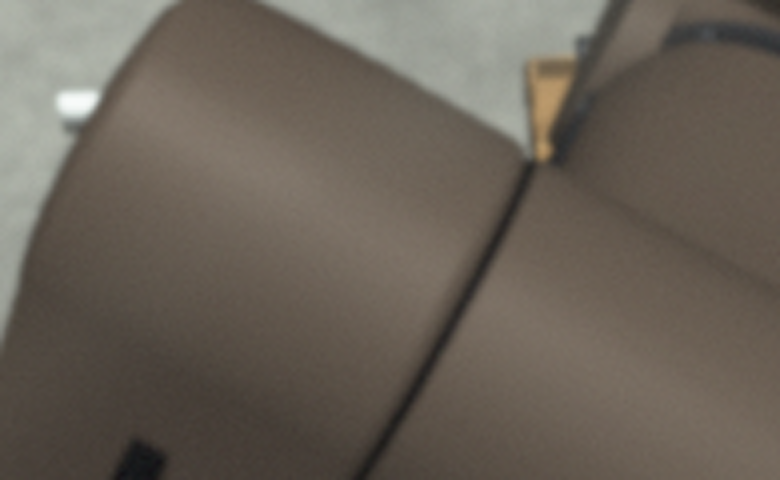

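The arm hides the tray from the top camera, so I'll check it later. On to the valve.

carry_out(
  series=[
    [[0.5, 2, 0, 4], [1.5, 5, 0, 10], [2.5, 9, 0, 17], [3.7, 13, 0, 24], [4.9, 17, 0, 31], [6, 21, 0, 38], [7.2, 25, 0, 45], [8.3, 29, 0, 52], [9.5, 33, 0, 59], [10.6, 37, 0, 66], [11.7, 41, 0, 73], [12.4, 43.4, 0, 80], [12.7, 44.4, 0, 86], [12.7, 44.4, 0, 88.5], [12.7, 44.4, 0, 88.5], [12.7, 44.4, 0, 88.5], [12.7, 44.4, 0, 88.5]],
  ],
  fingers=-1,
)

```text
time: 25.95
eef_pos: [465.1, 122.5, 139.9]
ee_rot: [-2.136, -2.303, 0.001]
wrist_force: [-0.2, -1.0, -0.9]
grip_width: 85.5
```

```bash
python3 - <<'E'
from h import *
im=capture("wrist")[:,:,::-1]; a=capture("top")[135:255,300:400,::-1]
a=cv2.resize(a,(320,384),interpolation=cv2.INTER_CUBIC); cv2.imwrite("pics/c3.png",np.hstack([im[:,40:],a]))
E
```

View pics/c3.png

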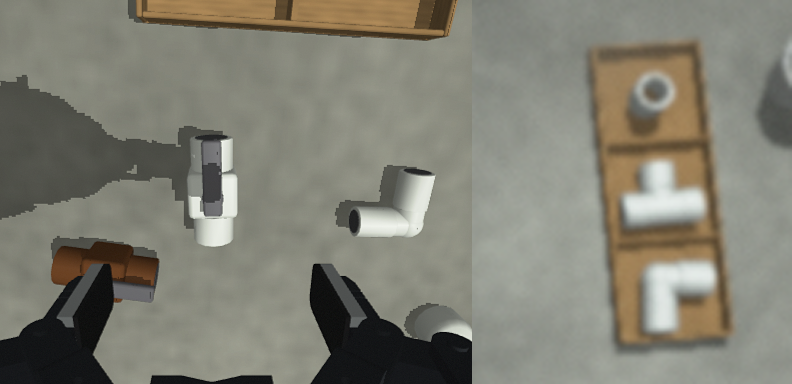

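Tray3 now holds the coupling (655,92), tee (662,200) and large elbow (675,290), all lying properly. The valve is at (212,192) in the wrist half, with its lever along its axis, and the brown look-alike at (105,270) is off to the side. I'll check the numbers before descending.

```bash
python3 - <<'E'
from h import *
T=tool(observe())
for n,u,v,z in [("block far edge L",190,174,38),("block near R",237,217,38),("lever end",212,142,47),("lever start",212,215,47),("socket near end",213,245,10),("brown nearest",158,258,25),("brown top",105,243,30),("se mouth",353,222,13),("se corner",405,222,26),("se mouth2",418,176,20)]: print(n,wrist(T,u+40,v,z).round())
E
```

```text
block far edge L [448. 138.  38.]
block near R [486. 106.  38.]
lever end [462. 164.  47.]
lever start [467. 110.  47.]
socket near end [471.  67.  10.]
brown nearest [425.  59.  25.]
brown top [382.  73.  30.]
se mouth [587.  99.  13.]
se corner [623. 107.  26.]
se mouth2 [627. 145.  20.]
```

carry_out(
  series=[
    [[0, 0, 1, 0], [0, 0, 3, 0], [0, 0, 6, 0], [0, 0, 9, 0], [0, 0, 11, 0], [0, 0, 12.5, 0], [0, 0, 13.4, 0], [0, 0, 13.9, 0], [0, 0, 13.9, 0], [0, 0, 13.9, 0]],
  ],
)

```text
time: 27.05
eef_pos: [465.6, 122.9, 1.7]
ee_rot: [2.137, 2.302, 0.001]
wrist_force: [-0.1, 0.8, 0.4]
grip_width: 85.4
```

carry_out(
  series=[
    [[0, 0, 0, 0], [0, 0, 0, 0], [0, 0, 0, 0], [0, 0, 0, 0], [0, 0, 0, 0], [0, 0, 0, 0], [0, 0, 0, 0], [0, 0, 0, 0], [0, 0, 0, 0], [0, 0, 0, 0]],
  ],
  fingers=1,
  squeeze=60,
)

```text
time: 28.05
eef_pos: [465.5, 122.9, 1.8]
ee_rot: [2.137, 2.302, 0.001]
wrist_force: [-2.0, 0.3, 12.8]
grip_width: 37.6
```

carry_out(
  series=[
    [[0, 0, -1, 0], [0, 0, -3, 0], [0, 0, -6, 0], [0, 0, -9, 0], [0, 0, -10.5, 0], [1, 0, -11, 1], [3, 0, -11, 2], [6, 0.1, -11, 2.5], [9, 0.1, -11, 2.5], [12, 0.2, -11, 2.5], [15, 0.3, -11, 2.5], [16.8, 0.3, -11, 2.5], [17.3, 0.3, -11, 2.5], [17.3, 0.3, -11, 2.5], [17.3, 0.3, -11, 2.5]],
  ],
)

```text
time: 29.55
eef_pos: [455.2, 294.8, 111.4]
ee_rot: [-2.187, -2.255, 0.001]
wrist_force: [-0.4, -0.5, -1.8]
grip_width: 37.1
```

carry_out(
  series=[
    [[0, 0, 1, 0], [0, 0, 3, 0], [0, 0, 5, 0], [0, 0, 7, 0], [0, 0, 8, 0], [0, 0, 9, 0], [0, 0, 9.5, 0], [0, 0, 10, 0], [0, 0, 10.3, 0], [0, 0, 10.5, 0], [0, 0, 10.5, 0], [0, 0, 10.5, 0]],
  ],
)

```text
time: 30.75
eef_pos: [455.5, 295.7, 6.5]
ee_rot: [2.187, 2.255, 0.001]
wrist_force: [0.4, 0.0, -1.0]
grip_width: 37.2
```

carry_out(
  series=[
    [[0, 0, 0, 0], [0, 0, 0, 0], [0, 0, 0, 0], [0, 0, 0, 0], [0, 0, 0, 0], [0, 0, 0, 0], [0, 0, 0, 0], [0, 0, 0, 0]],
  ],
  fingers=-0.2,
)

```text
time: 31.55
eef_pos: [455.4, 295.6, 6.3]
ee_rot: [-2.187, -2.255, 0.0]
wrist_force: [-0.5, 0.0, 0.3]
grip_width: 51.2
```

carry_out(
  series=[
    [[0, 0, -1, 0], [0, 0, -3, 0], [0, 0, -6, 0], [0, 0, -9, 0], [0, 0, -12, 0], [0, 0, -13.4, 0], [-1.5, 1.5, -13.4, 1], [-4, 4, -13.4, 2], [-7, 7, -13.4, 2], [-10, 10, -13.4, 2], [-13, 13.2, -13.4, 2], [-15.5, 16, -13.4, 2], [-16.7, 17, -13.4, 2], [-16.7, 17, -13.4, 2], [-16.7, 17, -13.4, 2]],
  ],
)

```text
time: 33.05
eef_pos: [629.5, 134.2, 140.4]
ee_rot: [-2.226, -2.216, 0.001]
wrist_force: [-1.2, 0.2, -0.6]
grip_width: 51.5
```

```bash
python3 - <<'E'
from h import *
im=capture("wrist")[:,:,::-1]; a=capture("top")[150:245,145:225,::-1]
a=cv2.resize(a,(320,384),interpolation=cv2.INTER_CUBIC); cv2.imwrite("pics/c4.png",np.hstack([im[:,40:],a]))
E
```

```text
(no output)
```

View pics/c4.png

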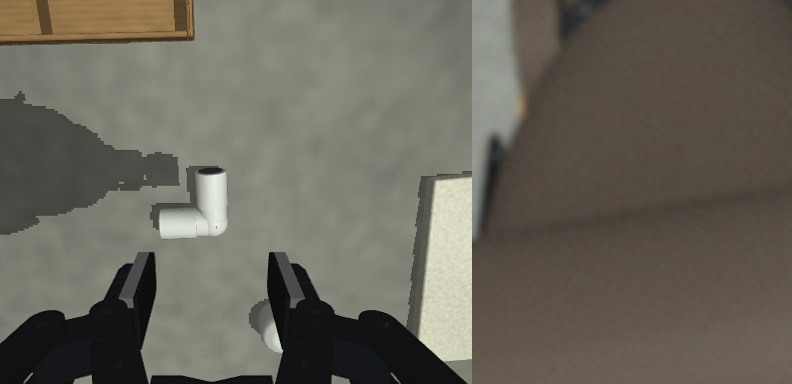

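The small elbow's gripped socket is centred under the jaws at (211,195), nothing near the fingers; the end cap is well off at (272,330).

carry_out(
  series=[
    [[0, 0, 0, 0], [0, 0, 2, 0], [0, 0, 5, 0], [0, 0, 8, 0], [0, 0, 10.5, 0], [0, 0, 12.5, 0], [0, 0, 13.5, 0], [0, 0, 14, 0], [0, 0, 14, 0], [0, 0, 14, 0]],
  ],
  fingers=-1,
)

```text
time: 34.15
eef_pos: [631.0, 134.2, 1.2]
ee_rot: [2.225, 2.217, 0.002]
wrist_force: [-0.1, -0.1, -0.5]
grip_width: 85.4
```

carry_out(
  series=[
    [[0, 0, 0, 0], [0, 0, 0, 0], [0, 0, 0, 0], [0, 0, 0, 0], [0, 0, 0, 0], [0, 0, 0, 0], [0, 0, 0, 0], [0, 0, 0, 0], [0, 0, 0, 0], [0, 0, 0, 0], [0, 0, 0, 0]],
  ],
  fingers=1,
  squeeze=50,
)

```text
time: 35.25
eef_pos: [630.6, 133.9, 0.7]
ee_rot: [2.226, 2.217, 0.0]
wrist_force: [-1.1, 0.3, 5.8]
grip_width: 24.1
```

carry_out(
  series=[
    [[0, 0, -1, 0], [0, 0, -3, 0], [0, 0, -6, 0], [0, 0, -9, 0], [0, 0, -10.5, 0], [1, -0.4, -11, 0], [3, -1, -11, -1], [6, -2, -11, -2], [9, -3, -11, -2], [12, -4.2, -11, -2], [15, -5.2, -11, -2], [17, -6, -11, -2], [17.9, -6.3, -11, -2], [17.9, -6.3, -11, -2], [17.9, -6.3, -11, -2]],
  ],
)

```text
time: 36.75
eef_pos: [568.0, 312.6, 109.8]
ee_rot: [-2.187, -2.256, 0.001]
wrist_force: [-0.2, -0.8, -1.2]
grip_width: 24.6
```

carry_out(
  series=[
    [[0, 0, 1, 0], [0, 0, 3, 0], [0, 0, 5, 0], [0, 0, 5, 0]],
  ],
)

```text
time: 37.15
eef_pos: [566.8, 311.3, 57.3]
ee_rot: [-2.187, -2.253, 0.007]
wrist_force: [-0.4, -0.0, -0.4]
grip_width: 24.2
```

```bash
python3 - <<'E'
from h import *
im=capture("wrist")[:,:,::-1]; cv2.imwrite("pics/w5.png",im)
E
```

```text
(no output)
```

View pics/w5.png

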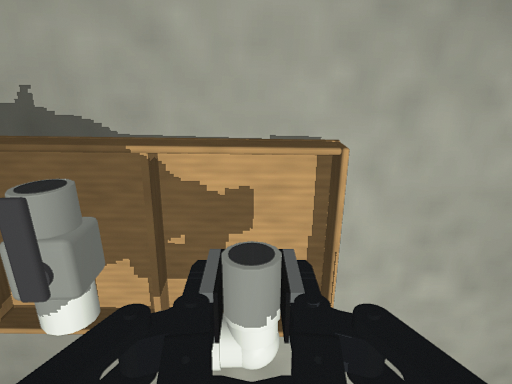

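The small elbow hangs over the far compartment (socket at (252,290), between the partition at 158 and the end wall at 340). The valve stands in the other one at (55,255). Lower and release.

carry_out(
  series=[
    [[0, 0, 1, 0], [0, 0, 2.5, 0], [0, 0, 3.8, 0], [0, 0, 4.6, 0], [0, 0, 5.2, 0], [0, 0, 5.5, 0], [0, 0, 5.5, 0], [0, 0, 5.5, 0]],
  ],
)

```text
time: 38.0
eef_pos: [568.4, 313.3, 5.5]
ee_rot: [2.187, 2.255, 0.001]
wrist_force: [-0.4, 0.2, -0.4]
grip_width: 24.8
```

carry_out(
  series=[
    [[0, 0, 0, 0], [0, 0, 0, 0], [0, 0, 0, 0], [0, 0, 0, 0], [0, 0, 0, 0], [0, 0, 0, 0], [0, 0, 0, 0], [0, 0, 0, 0]],
  ],
  fingers=0.1,
)

```text
time: 38.8
eef_pos: [568.2, 313.2, 5.3]
ee_rot: [-2.187, -2.255, -0.0]
wrist_force: [1.1, -0.2, 0.4]
grip_width: 38.5
```

carry_out(
  series=[
    [[0, 0, -1, 0], [0, 0, -3, 0], [0, 0, -6, 0], [0, 0, -9, 0], [0, 0, -12, 0], [0, 0, -16, 0], [0, 0, -20, 0], [-3, 0, -20, 0], [-7, 0, -20, 0], [-11, 0, -20, 0], [-15, 0, -20, 0], [-19, 0, -20, 0], [-23, 0, -20, 0], [-26, 0, -20, 0], [-28, 0, -20, 0], [-28, 0, -20, 0], [-28, 0, -20, 0]],
  ],
)

```text
time: 40.5
eef_pos: [576.8, 33.2, 205.9]
ee_rot: [2.188, 2.254, 0.001]
wrist_force: [-0.8, 0.0, -0.0]
grip_width: 38.3
```

```bash
python3 - <<'E'
from h import *
a=capture("top")[120:255,100:420,::-1]; b=capture("side")[70:320,150:350,::-1]
a=cv2.resize(a,None,fx=2.4,fy=2.4,interpolation=cv2.INTER_CUBIC); cv2.imwrite("pics/c6.png",a); cv2.imwrite("pics/c7.png",cv2.resize(b,None,fx=2.4,fy=2.4,interpolation=cv2.INTER_CUBIC))
E
```

```text
(no output)
```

View pics/c6.png

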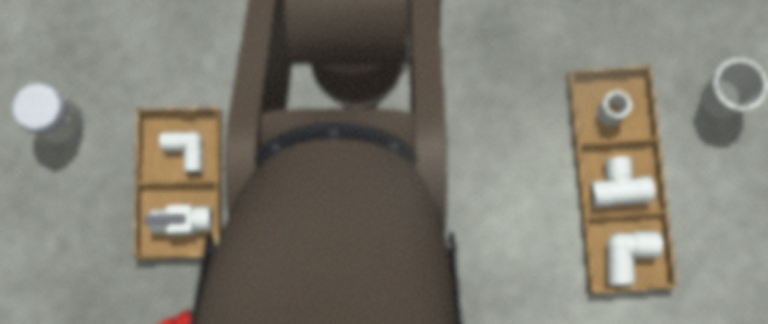

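View pics/c7.png

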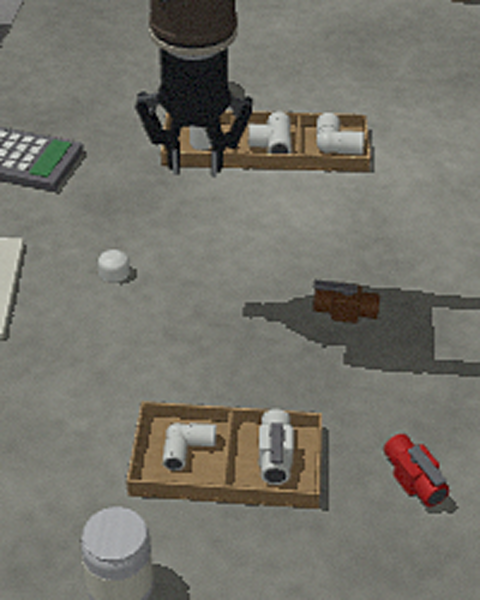

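All five fittings are lying in their compartments. In the top crop the elbow is at (183,150), valve (180,219), coupling (616,104), tee (623,184) and large elbow (632,255). The end cap, tin, cup and look-alikes are where they were. Handing in.

```bash
python3 -c "
from cell import *
print(job_done())"
```

```text
the job is handed in; nothing more can be done
None
```

I made up both orders and handed the job in, at about 40 s of the 125 s allowed. It reports no verdict.

- **Three-compartment tray:** the tee is in the middle, the large elbow in the compartment nearer the robot and the open coupling in the farther one.
- **Two-compartment tray:** the small elbow is in the farther compartment and the ball valve in the nearer one.

**Last checks:** The final top and side pictures showed every fitting lying the right way up inside its compartment. In the side picture the fingers hid part of the coupling, but the top picture showed it. The end cap, tin, cup and the brown and red look-alikes looked undisturbed, judged by eye and not measured. The gripper was clear and touching nothing, and wrist forces stayed under about 13 N whenever they were read.

**Disagreement:** The first top-camera estimates put the valve and small elbow 3–5 mm too far out in x compared with the wrist camera. I corrected both before grasping them.

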